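Load the paper roll and hold the holder's telescopic spindle extended

ROBOT

A 6-joint arm with a two-finger parallel gripper is mounted at the origin on a cart in front of the work surface, level with it; the furniture and walls round the work are solid. World frame = base frame: x ahead of the robot, y to its left, z up, the work surface at z = 0. Lengths are in m, angles in rad, forces in N, time in s.
With the tool pointing down it reaches from about 0.275 to 0.975 m from the base axis. Payload 8.4 kg.
Tool frame: the origin (TCP) lies on the centre line of the jaws, within the pads' length; the fingertips stand 17 mm ahead of it and the grasp point (between the pads) lies 2 mm behind it; z points along the fingers, y is the line along which they close (so a half turn about z gives the same grasp; the last joint's range is limited). The gripper opens to 92 mm and grips with 3 to 60 N. Pads are 20 mm wide; open, the fingers measure 128 mm over their backs; the gripper's body (75 mm by 189 mm) begins 69 mm behind the grasp point.
Start: joints at [1.198, 0.353, 1.633, -0, 1.155, -0.002], TCP at [0.226, 0.583, 0.232] pointing down, gripper open.
Joint ranges: [-2.63, 2.63], [-0.92, 2.1], [0.06, 2.66], [-1.3, 4.44], [0, 2.69], [-3.02, 3.02]. Speed limits (rad/s): [2.22, 2.22, 2.79, 3.14, 3.14, 3.14].

INTERFACE

Orientations are given as [roll, pitch, yaw] about the fixed x, y, z axes, in that order (R = Rz(yaw) Ry(pitch) Rx(roll)).
In Python, from workcell import manip gives the robot as it stands.
- The arm moves only by the tool play_rows, never from a script. Its arguments are lists of equal length, an entry for each row: "rot": the turn, a rotation vector about the world's x, y, z in rad, a list of three; "translation": the shift along the world's x, y, z in cm, a list of three; "claw": the opening, from -1 (shut) to 1 (fully open). A call has 1 to 20 rows; each row shifts and turns the commanded pose from where the row before left it; what a row does not reach is not made up. A row lasts 1/8 s, in which the tool goes at most 62.5 mm and 10.7 degrees, less where a joint would pass 70% of its speed; a pose out of reach is approached as far as the arm can. A call with a gripper value outside its range is refused whole. The fingers move at their own pace and stop on an object; "force" is the grip in N (left out, the last holds). Time passes only in rows, so rows that do not move let the fingers close. It gives the time, the measured TCP pose, the force, the opening and the grip force at its end, in the units of the state.
- manip.sense(): the state, without advancing time (a new reading comes with each control period).
- manip.snapshot(name): name is "scene" or "top"; returns a dict with "image" (420x560x3 uint8, blue, green, red), "intrinsics" (3x3 intrinsics, pixels), "R" (3x3) and "t" (3): a world point X has camera coordinates R X + t. Camera axes: x right, y down, z forward; pixel columns grow to the right and rows downward; lengths in m; the calibration is good to about 2 mm. A picture is of the moment at which its call begins. There is no depth.
- manip.sign_off(): hands the job in; it is judged then, once.
Trained networks look in a picture, given as the dict that the camera call returned (one of the last four; its "shot" number tells which), for a name from the list of things; names that differ only in an ending like _2 or _b are one class to them, and where a whole thing is asked for, a point or a joint stands for the part that bears it (a point fixed in the world has none). Each returns a list of dicts, best first, with "score" (0 to 1); they miss things now and then, are a little off and sometimes report something else, mostly with a low value. They report only what shows in the picture. A call takes as long as a camera call. They do not tell look-alikes from the thing itself.
- manip.find_in(picture, query): "box" ([left, top, width, height] as shares, 0 to 1, of the picture: columns of its width, rows of its height, round what is visible of it).
- manip.outline_of(picture, query): "pixels" (420x560 bool, what is visible of it) and "box" ([left, top, width, height] as shares, 0 to 1, of the picture: columns of its width, rows of its height, round what is visible of it).
- manip.landmark_of(picture, query): "centre" ([column, row] as shares, 0 to 1, of the picture: columns of its width, rows of its height: a listed point, or the origin of a listed thing).
The state is a dict: "time_s": time; "q": joint angles; "joint_vel": joint speeds; "tau": joint torques, N m; "tcp_pos": TCP position; "eef_rot": TCP orientation; "force": force on the tool from outside, world axes, zero at the start; "ft_torque": the same for the moment, N m; "opening": finger opening in m; "finger_force": force on a finger pad.
Only numpy, scipy, OpenCV 4.12 (cv2) and the standard library are available. Lean on these libraries where they do the work, as an engineer would, in place of code of your own. Each camera call takes 0.05 s, during which the arm holds its last target. There are 200 camera calls.

TASK

Slip the paper roll over the spindle of the roll holder so that it sits flat down on the base plate, and let go of it. Then squeeze in the release button in the side of the spindle's head and, keeping it squeezed, pull the spindle up past its first stop to its second stop (fully extended); finish still gripping the head and holding it there, because its spring draws it back in and I want to put in the locking pin. Leave the jam jar, garlic and onion where they are, and the roll seated.

Things in the scene. Friction and masses are not known exactly. Their poses are not given: they have to be found in the camera images.
- roll_holder: Roll holder fixed to the worktop: steel base plate 110 mm across, 10 mm high; black centring hub 42 mm across, tapering to 30 mm at 22 mm height; aluminium tube 30 mm across up to 82 mm; on it the spindle's black head (see spindle_head). Origin: centre of the underside, on the spindle's axis; z up. The release button is on the head's side towards this body's -x: squeeze along its x axis.
- roll_seat (a point): Centre of the base plate's top face, 10 mm above the worktop, on the spindle's axis, where the centre of the roll's underside comes when the roll is seated.
- spindle_head (a point): Centre of the spindle's black head, on the axis, 97 mm above the worktop while down; rises with the spindle. Head: 26 mm along the holder's x, 22 mm along y, 25 mm high. The grey button stands out 6 mm from its -x side (32 mm over both, 27 mm with the button in). A seated roll's top is 7 mm below the head's underside; head and button pass through the roll's core.
- button_face (a point): Middle of the face of the grey release button, 12 mm wide and 14 mm high, 19 mm from the spindle's axis towards the holder's -x, at the height of spindle_head. It is pressed towards the holder's +x, against the head's opposite side.
- release_button (a joint): Travel of the release button (m): 0 out, 0.005 fully in; 2.5 N to start it, 5 N fully in. It must be in by 4 mm or more for the spindle to move; let go, it springs out and locks the spindle in the down position or at the first stop.
- spindle (a joint): Extension of the spindle straight up (m): 0 down and locked; about 0.030 first stop (let go there, it locks between 0.026 and 0.031; with the button held in it passes freely); 0.060 second stop, the end of travel. Nothing locks there: weight and spring (3 N when down, 4.5 N extended, more in motion) draw it back once let go.
- paper_roll: Short white paper roll standing upright: 62 mm outside diameter, 48 mm open core, 66 mm high, about 0.12 kg. Origin: centre of its underside; z along its axis, up. Grip it across its outside near the top rim: when it is seated, the spindle's head stands 32 mm above its top.
- jam_jar: Jam jar, 68 mm across and 84 mm high, a bystander to leave alone. Origin: centre of its underside.
- garlic: Garlic bulb, about 60 mm, a bystander to leave alone. Origin: centre of its underside.
- onion: Onion, about 75 mm, a bystander to leave alone. Origin: centre of its underside.
Not all that is in view belongs to the job. What is shaped like the roll_holder but red is not meant.

How it is judged:
By the outcome, as a careful person would: the job done as asked, in the order asked, and still so for the second after the job is handed in, while the arm keeps its last pose, push and grip.
It also fails if it takes over 50 s, if anything falls off the work surface, if the arm or the gripper's body presses on something with over 40 N, if the wrist force passes 120 N, or if a joint passes its speed limit or range.

## Working session

There is one attempt and no reset: what is moved stays moved. The work goes in short steps, Python scripts to look and compute and a tool call to move; the robot and the scene stay as the last step left them, time stands still between calls to the robot, and variables do not carry over. Pictures are saved under pics/ and viewed, at most 10 in all, crops included, and the job is handed in when it is done.

Besides the shell and the picture viewer there is one more tool, called as a command line: name --argument value ..., lists and objects as JSON in quotes. play_rows: Moves the arm, as the interface text tells. Its arguments: {"type":"object","properties":{"rot":{"type":"array"},"translation":{"type":"array"},"claw":{"type":"array"},"force":{"type":"number"}},"required":["rot","translation","claw"]}

```bash
mkdir -p pics
cat > h.py <<'E'
import numpy as np, cv2
from workcell import manip
def ray(p,uv):
    K,R,t=[np.array(p[k],float) for k in("intrinsics","R","t")]
    d=R.T@np.linalg.inv(K)@np.array([uv[0],uv[1],1.]); return -R.T@t,d
def atz(p,uv,z):
    c,d=ray(p,uv); return c+d*(z-c[2])/d[2]
def proj(p,X):
    K,R,t=[np.array(p[k],float) for k in("intrinsics","R","t")]
    v=K@(R@np.array(X,float)+t); return v[:2]/v[2]
Z=dict(roll_holder=0,roll_seat=.01,spindle_head=.097,button_face=.097,paper_roll=0,jam_jar=0,garlic=0,onion=0)
E
python3 - <<'E'
from h import *
np.set_printoptions(precision=4,suppress=True)
ims=[]
for n in("scene","top"):
    p=manip.snapshot(n); ims.append(p["image"]); cv2.imwrite(f"pics/{n}0.png",p["image"])
    c,_=ray(p,(280,210)); print(n,"cam",c)
    for k,z in Z.items():
        for r in manip.landmark_of(p,k)[:3]:
            uv=np.array(r["centre"])*[560,420]; print(k,round(r["score"],2),uv.round(1),atz(p,uv,z))
print(manip.sense())
E
```

```text
scene cam [ 0.0054 -0.5666  0.5699]
roll_holder 0.78 [325.4 288.9] [ 0.517  -0.1412  0.    ]
roll_holder 0.68 [199.8 278.7] [0.3483 0.0551 0.    ]
roll_seat 0.81 [323.3 284.6] [ 0.5145 -0.1371  0.01  ]
roll_seat 0.64 [199.9 271.7] [0.355  0.0632 0.01  ]
spindle_head 0.79 [329.5 250.1] [ 0.5171 -0.1444  0.097 ]
spindle_head 0.75 [196.4 237.8] [0.3544 0.0598 0.097 ]
button_face 0.53 [192.9 246.2] [0.3337 0.0399 0.097 ]
button_face 0.43 [325.7 254.1] [ 0.5024 -0.1481  0.097 ]
paper_roll 0.71 [224.3 222.9] [0.5143 0.1978 0.    ]
jam_jar 0.63 [322.9 289.1] [ 0.5128 -0.1382  0.    ]
jam_jar 0.62 [283.8 209.2] [0.6707 0.1469 0.    ]
garlic 0.58 [325.4 232. ] [ 0.6706 -0.0011  0.    ]
garlic 0.38 [325.8 287.4] [ 0.5209 -0.1387  0.    ]
onion 0.65 [356.4 248.9] [ 0.6707 -0.0958  0.    ]
top cam [0.3922 0.0178 0.9428]
roll_holder 0.88 [264.9 301.7] [0.347  0.0531 0.    ]
roll_holder 0.72 [348.  225.6] [ 0.5171 -0.1432  0.    ]
roll_seat 0.93 [344.6 223.9] [ 0.5198 -0.134   0.01  ]
roll_seat 0.76 [265.  297.8] [0.356  0.0524 0.01  ]
spindle_head 0.62 [261.3 300.8] [0.3535 0.0567 0.097 ]
spindle
[... 235 characters left out ...]
161.1] [0.6795 0.155  0.    ]
jam_jar 0.2 [360.6 229.7] [ 0.5069 -0.1721  0.    ]
garlic 0.59 [284.7 162.9] [0.6718 0.0013 0.    ]
onion 0.86 [326.1 163.2] [ 0.6691 -0.0981  0.    ]
onion 0.49 [345.3 225. ] [ 0.5186 -0.137   0.    ]
{'time_s': 0.9, 'q': array([ 1.1976,  0.353 ,  1.6334, -0.    ,  1.1552, -0.0024]), 'joint_vel': array([ 0.0009, -0.0002,  0.0008,  0.0002, -0.0001, -0.0001]), 'tau': array([ -0.0011, -59.3754, -33.456 ,   0.0694,   0.0158,   0.    ]), 'tcp_pos': array([0.2265, 0.5826, 0.2316]), 'eef_rot': array([3.1415, 0.    , 2.7708]), 'force': array([0.7223, 0.1505, 1.0027]), 'ft_torque': array([ 0.0224,  0.0026, -0.0186]), 'finger_force': 0.0, 'opening': 0.09202155544960007}
```

View pics/scene0.png

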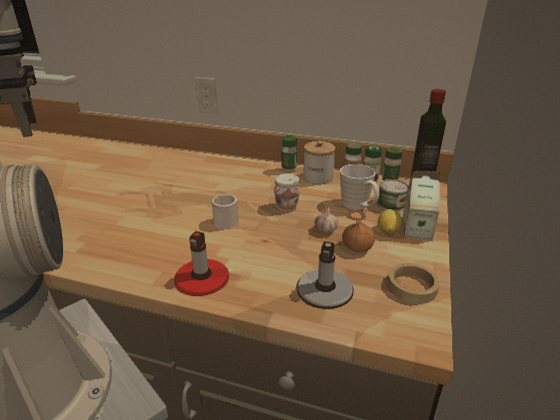

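View pics/top0.png

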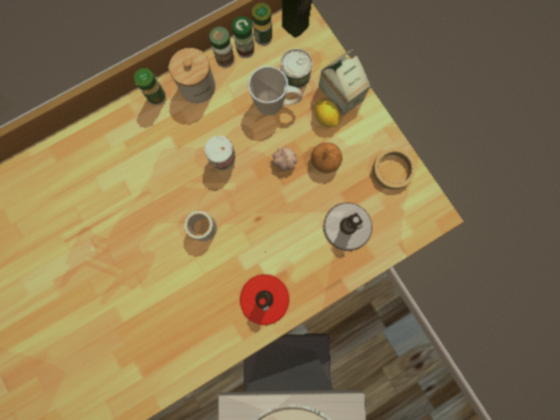

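The scene view shows the grey holder at scene (325,288) / top (348,226). The red look-alike is at scene (200,278) / top (265,300). The white roll with a visible core is at scene (224,212) / top (200,226). Other things that could be taken for the roll are the mug at scene (357,187), the jam jar at (287,192) and the wooden ring at (413,283). I choose the grey holder and the white open-core roll, and check both in one crop.

Run:
```python
from h import *
np.set_printoptions(precision=4,suppress=True)
P={n:manip.snapshot(n) for n in("scene","top")}
def crop(p,cx,cy,h): return cv2.resize(p["image"][cy-h:cy+h,cx-h:cx+h],(380,290*0+380),interpolation=cv2.INTER_CUBIC)
a=[cv2.resize(P["scene"]["image"][235:310,290:365],(390,290),interpolation=cv2.INTER_CUBIC) if 0 else crop(P["scene"],325,262,30)[:, :],crop(P["top"],350,224,28)]
b=np.hstack(a); cv2.imwrite("pics/c1.png",b)
for n,p in P.items():
    for k,z in (("paper_roll",.066),):
        m=manip.outline_of(p,k)[0]; b=np.array(m["box"])*[560,420,560,420]; print(n,k,m["score"],b)
        px=m["pixels"].astype(np.uint8)
        # fit centre by silhouette of model cylinder
        from scipy.optimize import minimize
        def model(xy):
            th=np.linspace(0,2*np.pi,40)
            pts=np.array([proj(p,[xy[0]+.031*np.cos(t),xy[1]+.031*np.sin(t),zz]) for zz in(0,.066) for t in th])
            h=cv2.convexHull((pts*16).round().astype(np.int32)); im=np.zeros((420*4,560*4),np.uint8)
            cv2.fillConvexPoly(im,(h//4).astype(np.int32),255); return cv2.resize(im,(560,420),interpolation=cv2.INTER_AREA)/255.
        f=lambda xy:np.abs(model(xy)-px).sum()
        r=minimize(f,[.522,.194],method="Nelder-Mead",options=dict(initial_simplex=[[.522,.194],[.532,.194],[.522,.204]],xatol=2e-4)); print(r.x,r.fun,px.sum())
```

```text
scene paper_roll 0.57 [210.    194.208  28.     35.49 ]
[0.5182 0.1962] 34.70196078431373 817
top paper_roll 0.95 [187.32  209.118  28.504  31.29 ]
[0.5167 0.1936] 280.25882352941176 504
```

View pics/c1.png

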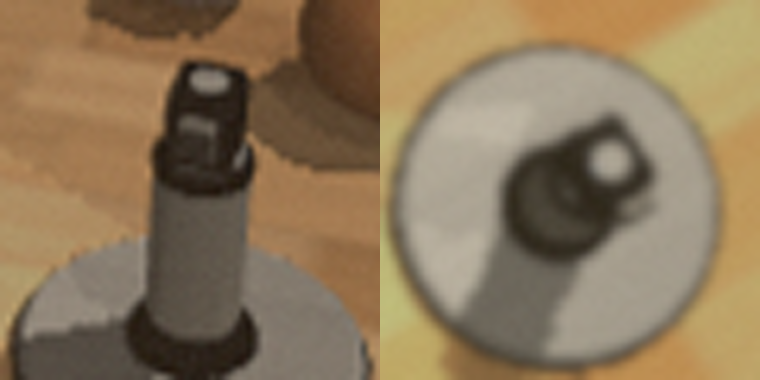

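The crop shows the grey holder. The white spot on the head's top is at scene (327.8,244.6) and top (355.6,219.9). The button is at scene (326.3,252.5) and top (360.3,226.5), facing the lower right in the top view. The head's upper edge runs from top crop (565,150) to (615,115).

Run:
```python
from h import *
np.set_printoptions(precision=4,suppress=True)
P={n:manip.snapshot(n) for n in("scene","top")}
s,t=P["scene"],P["top"]
print("dot",atz(s,(327.8,244.6),.1095),atz(t,(355.6,219.9),.1095))
print("plate",atz(t,(348.2,226.2),.01))
print("btn",atz(s,(326.3,252.5),.097),atz(t,(360.3,226.5),.097))
g=lambda x,y:(322+(x-380)/6.786,196+y/6.786)
for q in((615,115),(655,175),(565,150)): print(atz(t,g(*q),.1095))
# candidates: project model for yaw hypotheses, drawn on crops
o=np.array([.517,-.140]); rows=[]
for yaw in np.deg2rad([15,30,45,60]):
    u=np.array([np.cos(yaw),np.sin(yaw)]);v=np.array([-u[1],u[0]]); r=[]
    for p,(x0,y0,w) in((s,(302,236,48)),(t,(336,204,40))):
        k=190/w; im=cv2.resize(p["image"][y0:y0+w,x0:x0+w],(190,190),interpolation=cv2.INTER_CUBIC)
        def L(pts,c):
            q=[((proj(p,[*(o+a*u+b*v),z])-[x0,y0]+.5)*k) for a,b,z in pts]; cv2.polylines(im,[np.int32(q)],True,c,1)
        L([(a,b,.1095) for a,b in((-.013,-.011),(.013,-.011),(.013,.011),(-.013,.011))],(0,255,0))
        L([(-.019,b,z) for b,z in((-.006,.09),(.006,.09),(.006,.104),(-.006,.104))],(0,0,255)); 
        L([(.015*np.cos(a),.015*np.sin(a),.082) for a in np.linspace(0,6.2,20)],(255,255,0)); r.append(im)
    rows.append(np.vstack(r))
cv2.imwrite("pics/y1.png",np.hstack(rows))
```

```text
dot [ 0.5143 -0.1417  0.1095] [ 0.5141 -0.1408  0.1095]
plate [ 0.5143 -0.142   0.01  ]
btn [ 0.507  -0.1455  0.097 ] [ 0.5018 -0.1523  0.097 ]
[ 0.5287 -0.1437  0.1095]
[ 0.5099 -0.1549  0.1095]
[ 0.5181 -0.1279  0.1095]
```

View pics/y1.png

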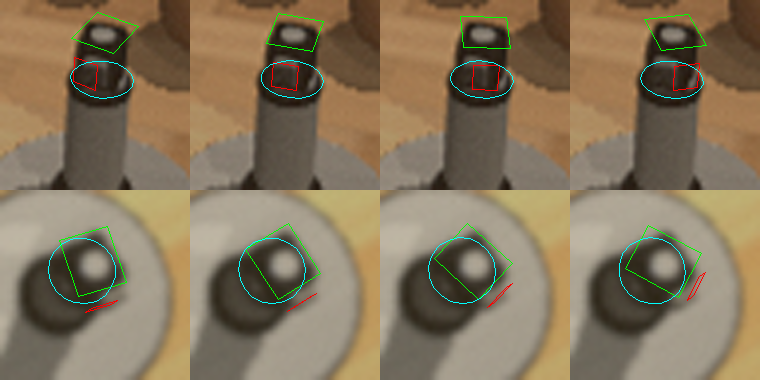

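Both views agree on the holder axis at about (0.514,-0.1415), with yaw about 33°. The roll is at about (0.5175,0.195). I move above the roll, turning the tool by -0.63 rad so that its closing line matches the button axis.

play_rows --rot '[[0,0,-0.063],[0,0,-0.063],[0,0,-0.063],[0,0,-0.063],[0,0,-0.063],[0,0,-0.063],[0,0,-0.063],[0,0,-0.063],[0,0,-0.063],[0,0,-0.063],[0,0,0],[0,0,0]]' --translation '[[2.9,-3.9,0],[2.9,-3.9,0],[2.9,-3.9,0],[2.9,-3.9,0],[2.9,-3.9,0],[2.9,-3.9,0],[2.9,-3.9,0],[2.9,-3.9,0],[2.9,-3.9,0],[2.9,-3.9,0],[0,0,-4],[0,0,-4]]' --claw '[1,1,1,1,1,1,1,1,1,1,1,1]' --force 20

```text
time_s: 2.7
tcp_pos: [0.5174, 0.1919, 0.1512]
eef_rot: [3.14, 0.0, 2.139]
force: [-0.1, -0.9, 0.1]
opening: 0.092
finger_force: 0.0
```

play_rows --rot '[[0,0,0],[0,0,0],[0,0,0],[0,0,0],[0,0,0],[0,0,0],[0,0,0],[0,0,0],[0,0,0],[0,0,0],[0,0,0],[0,0,0]]' --translation '[[0,0.3,-2],[0,0,-2],[0,0,-2],[0,0,-2],[0,0,-1.7],[0,0,0],[0,0,0],[0,0,0],[0,0,0],[0,0,0],[0,0,0],[0,0,0]]' --claw '[1,1,1,1,1,1,0.2,0.2,0.2,0.2,0.2,0.2]' --force 15

```text
time_s: 4.2
tcp_pos: [0.5168, 0.1957, 0.0551]
eef_rot: [3.141, 0.0, 2.141]
force: [-0.3, -0.5, 6.2]
opening: 0.0606
finger_force: 15.0
```

Run:
```python
from h import *
a=manip.snapshot("scene")["image"][170:260,170:300]; b=manip.snapshot("top")["image"][180:270,140:270]
cv2.imwrite("pics/g1.png",cv2.resize(np.hstack([a,b]),(780,270),interpolation=cv2.INTER_CUBIC)); print(manip.sense())
```

```text
{'time_s': 4.3, 'q': array([ 3.59198997e-01,  4.73422587e-01,  1.92012276e+00,  6.27177912e-05,
        7.47251379e-01, -2.10813239e-01]), 'joint_vel': array([-0.0012543 , -0.00213555, -0.00126072,  0.00105522,  0.00107849,
        0.0013717 ]), 'tau': array([ 1.98650177e-04, -5.39422452e+01, -2.17250866e+01,  2.88553076e-02,
       -2.36083288e-01, -1.19278621e-02]), 'tcp_pos': array([0.51683254, 0.19568259, 0.05509525]), 'eef_rot': array([3.14080542e+00, 1.24835402e-04, 2.14076252e+00]), 'force': array([-1.27588132, -0.64806928,  5.48280912]), 'ft_torque': array([-0.07281912,  0.15974104, -0.02952797]), 'finger_force': 15.00115663278848, 'opening': 0.060459258091107866}
```

View pics/g1.png

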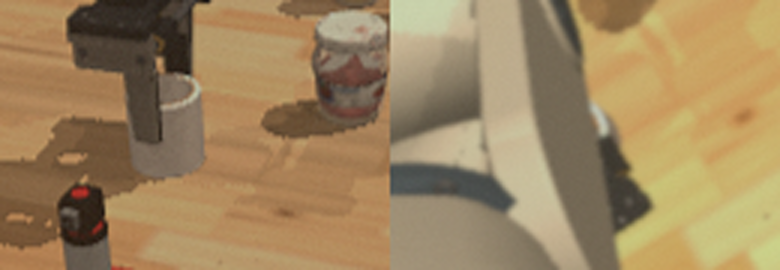

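The roll is held between the fingers, at about (165,125) in the crop, and stands upright. Next I lift it and carry it over.

play_rows --rot '[[0,0,0],[0,0,0],[0,0,0],[0,0,0],[0,0,0],[0,0,0],[0,0,0],[0,0,0],[0,0,0],[0,0,0],[0,0,0],[0,0,0],[0,0,0],[0,0,0],[0,0,0],[0,0,0],[0,0,0],[0,0,0]]' --translation '[[0,0,1],[0,0,2],[0,0,3],[0,0,3],[0,0,3],[0,0,2],[0,-1.7,0],[-0.1,-4,0],[0,-4,0],[-0.1,-4,0],[0,-4,0],[-0.1,-4,0],[0,-4,0],[0,-4,0],[0,-3,0],[0,-1,0],[0,0,0],[0,0,0]]' --claw '[0.2,0.2,0.2,0.2,0.2,0.2,0.2,0.2,0.2,0.2,0.2,0.2,0.2,0.2,0.2,0.2,0.2,0.2]'

```text
time_s: 6.55
tcp_pos: [0.5131, -0.1407, 0.1942]
eef_rot: [-3.141, -0.001, 2.141]
force: [-0.3, -0.3, -0.9]
opening: 0.0605
finger_force: 15.0
```

Run:
```python
from h import *
np.set_printoptions(precision=4,suppress=True)
s=manip.snapshot("scene"); st=manip.sense(); print(st["tcp_pos"],st["opening"],st["force"])
z=st["tcp_pos"][2]-.0545
for r in manip.landmark_of(s,"paper_roll")[:2]: print(r, atz(s,np.array(r["centre"])*[560,420],z))
im=s["image"].copy(); x0,y0,w,h=270,170,110,140;k=4
im=cv2.resize(im[y0:y0+h,x0:x0+w],None,fx=k,fy=k,interpolation=cv2.INTER_CUBIC)
raw=im.copy()
def C(o,r,z,c):
    q=[(proj(s,[o[0]+r*np.cos(a),o[1]+r*np.sin(a),z])-[x0,y0]+.5)*k for a in np.linspace(0,6.28,50)]; cv2.polylines(im,[np.int32(q)],True,c,1)
t=st["tcp_pos"]; C(t,.031,z,(0,255,0)); C(t,.031,z+.066,(0,255,0))
o=(.5142,-.1414); C(o,.055,.01,(0,0,255)); C(o,.015,.082,(0,0,255)); C(o,.021,.01,(0,0,255))
cv2.imwrite("pics/o1.png",cv2.resize(np.hstack([raw,im]),(792,504)))
```

```text
[ 0.5133 -0.1406  0.1943] 0.0606281949776173 [ 0.1605 -0.9255 -1.2482]
{'centre': [0.5839, 0.5505], 'score': 0.64} [ 0.5114 -0.14    0.1398]
```

View pics/o1.png

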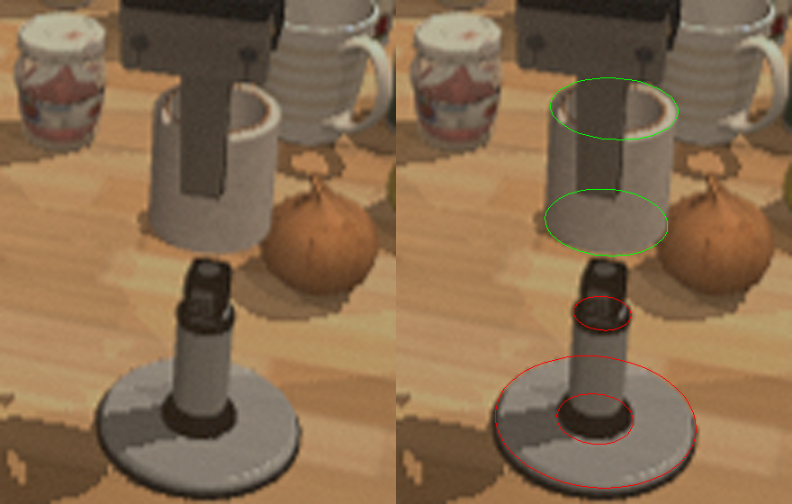

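The held roll sits right above the spindle. The model circles match the plate and the roll within about 1 mm, with the plate centred at (200,420) in the crop and the head at (210,285). I apply a small correction and lower it.

play_rows --rot '[[0,0,0],[0,0,0],[0,0,0],[0,0,0],[0,0,0],[0,0,0],[0,0,0],[0,0,0],[0,0,0],[0,0,0],[0,0,0]]' --translation '[[0.1,-0.1,-1],[0,0,-1],[0,0,-1],[0,0,-1],[0,0,-1],[0,0,-1],[0,0,-1],[0,0,-1],[0,0,-1],[0,0,-1],[0,0,0]]' --claw '[0.2,0.2,0.2,0.2,0.2,0.2,0.2,0.2,0.2,0.2,0.2]'

```text
time_s: 8.02
tcp_pos: [0.5139, -0.1423, 0.0937]
eef_rot: [-3.141, -0.001, 2.141]
force: [0.1, 0.3, -1.7]
opening: 0.0608
finger_force: 15.0
```

play_rows --rot '[[0,0,0],[0,0,0],[0,0,0],[0,0,0],[0,0,0],[0,0,0],[0,0,0]]' --translation '[[0,0.1,-0.5],[0,0,-0.5],[0,0,-0.5],[0,0,-0.5],[0,0,-0.4],[0,0,-0.3],[0,0,0]]' --claw '[0.2,0.2,0.2,0.2,0.2,0.2,0.2]'

```text
time_s: 8.9
tcp_pos: [0.5143, -0.1414, 0.0673]
eef_rot: [-3.141, -0.0, 2.141]
force: [0.2, -0.2, -2.1]
opening: 0.0604
finger_force: 15.0
```

play_rows --rot '[[0,0,0],[0,0,0],[0,0,0],[0,0,0]]' --translation '[[0,0,-0.1],[0,0,-0.1],[0,0,-0.1],[0,0,0]]' --claw '[0.2,0.2,0.2,0.2]'

```text
time_s: 9.4
tcp_pos: [0.5146, -0.1415, 0.0651]
eef_rot: [3.141, 0.0, 2.141]
force: [-1.4, 0.4, 4.8]
opening: 0.0604
finger_force: 15.0
```

Contact with the plate shows at the expected height. I release and rise for a look.

play_rows --rot '[[0,0,0],[0,0,0],[0,0,0],[0,0,0],[0,0,0],[0,0,0],[0,0,0],[0,0,0],[0,0,0],[0,0,0],[0,0,0]]' --translation '[[0,0,0],[0,0,0],[0,0,0],[0,0,0],[0,0,0.5],[0,0,1.5],[0,0,2.5],[0,0,3],[0,0,3.5],[0,0,2],[0,0,0]]' --claw '[0.5,0.8,1,1,1,1,1,1,1,1,1]'

```text
time_s: 10.78
tcp_pos: [0.5156, -0.1418, 0.197]
eef_rot: [3.139, 0.003, 2.141]
force: [0.5, 0.9, 0.2]
opening: 0.0919
finger_force: 0.0
```

Run:
```python
from h import *
np.set_printoptions(precision=4,suppress=True)
s=manip.snapshot("scene"); print(manip.sense()["tcp_pos"],manip.sense()["eef_rot"])
for q,z in(("spindle_head",.097),("button_face",.097),("paper_roll",.01)):
    for r in manip.landmark_of(s,q)[:2]: print(q,r["score"],atz(s,np.array(r["centre"])*[560,420],z))
x0,y0,w,h=290,225,75,85;k=5.2;rows=[]
for yaw in (None,27,33,39):
    im=cv2.resize(s["image"][y0:y0+h,x0:x0+w],None,fx=k,fy=k,interpolation=cv2.INTER_CUBIC)
    def L(pts,c): cv2.polylines(im,[np.int32([(proj(s,p)-[x0,y0]+.5)*k for p in pts])],True,c,1)
    if yaw is not None:
        o=np.array([.5142,-.1413]);a=np.deg2rad(yaw);u=np.array([np.cos(a),np.sin(a)]);v=np.array([-u[1],u[0]])
        f=lambda q:[[*(o+x*u+y*v),z] for x,y,z in q]
        L(f([(-.013,-.011,.1095),(.013,-.011,.1095),(.013,.011,.1095),(-.013,.011,.1095)]),(0,255,0))
        L(f([(-.019,-.006,.09),(-.019,.006,.09),(-.019,.006,.104),(-.019,-.006,.104)]),(0,0,255))
        c=lambda r,z:L([[o[0]+r*np.cos(t),o[1]+r*np.sin(t),z] for t in np.linspace(0,6.2,40)],(255,255,0))
        c(.031,.076);c(.031,.01);c(.055,.01)
    rows.append(im)
rows=[r[:290] if 0 else r for r in rows]
b=np.vstack([np.hstack(rows[:2]),np.hstack(rows[2:])]); b=cv2.resize(b,None,fx=600/b.shape[0],fy=600/b.shape[0]); cv2.imwrite("pics/s1.png",b)
```

```text
[ 0.5148 -0.1416  0.1956] [3.1402 0.0015 2.1408]
spindle_head 0.53 [0.3546 0.0579 0.097 ]
spindle_head 0.49 [ 0.5086 -0.1384  0.097 ]
button_face 0.46 [0.3311 0.0411 0.097 ]
button_face 0.37 [ 0.5099 -0.1464  0.097 ]
paper_roll 0.94 [ 0.523  -0.1349  0.01  ]
paper_roll 0.45 [ 0.6568 -0.0126  0.01  ]
```

View pics/s1.png

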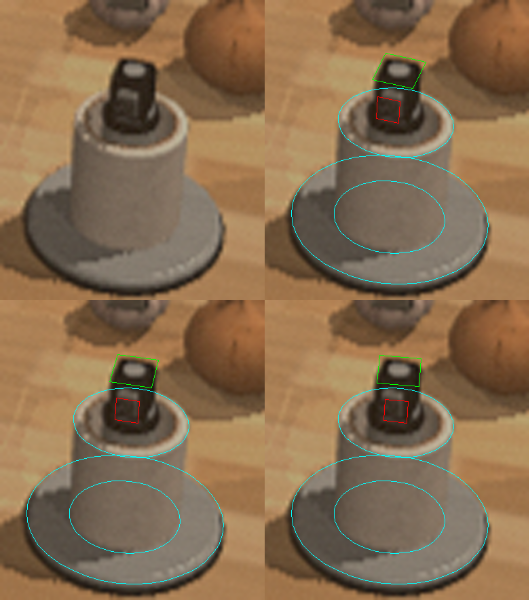

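The roll stands flat on the plate, with its rim and base on the model circles. The head is at (133,95) in the upper-left crop with the button facing the camera. The 27–33° overlays fit the head, so the tool yaw of 32.7° is good. I descend around the head and squeeze.

play_rows --rot '[[0,0,0],[0,0,0],[0,0,0],[0,0,0],[0,0,0],[0,0,0],[0,0,0],[0,0,0],[0,0,0],[0,0,0],[0,0,0],[0,0,0],[0,0,0],[0,0,0],[0,0,0]]' --translation '[[-0.1,0,-2],[0,0,-2],[0,0,-2],[0,0,-2],[0,0,-1.2],[0,0,-0.5],[0,0,0],[0,0,0],[0,0,0],[0,0,0],[0,0,0],[0,0,0],[0,0,0],[0,0,0],[0,0,0]]' --claw '[1,1,1,1,1,1,0.5,0,-0.2,-0.6,-0.6,-0.6,-0.6,-0.6,-0.6]' --force 30

```text
time_s: 12.85
tcp_pos: [0.5151, -0.1405, 0.0978]
eef_rot: [3.138, 0.001, 2.14]
force: [6.3, 7.8, -3.0]
opening: 0.0262
finger_force: 29.8
```

The button is in: the opening is about 26 mm against 27 mm pressed. I centre the tool slightly and pull up.

play_rows --rot '[[0,0,0],[0,0,0],[0,0,0],[0,0,0],[0,0,0],[0,0,0],[0,0,0],[0,0,0],[0,0,0]]' --translation '[[0.1,0.1,0],[0,0,0],[0,0,0.5],[0,0,0.5],[0,0,0.5],[0,0,0.5],[0,0,0.5],[0,0,0],[0,0,0]]' --claw '[-0.6,-0.6,-0.6,-0.6,-0.6,-0.6,-0.6,-0.6,-0.6]' --force 40

```text
time_s: 13.98
tcp_pos: [0.5152, -0.1404, 0.1227]
eef_rot: [3.14, 0.001, 2.14]
force: [5.6, 2.6, -3.1]
opening: 0.0261
finger_force: 39.8
```

Run:
```python
from h import *
s=manip.snapshot("scene"); st=manip.sense(); print(st["tcp_pos"],st["force"],st["opening"])
a=s["image"][190:310,270:380]; cv2.imwrite("pics/l1.png",cv2.resize(a,None,fx=4,fy=4,interpolation=cv2.INTER_CUBIC))
```

```text
[ 0.51521197 -0.14039095  0.12265808] [ 4.71893989  2.66271857 -3.22066819] 0.02594283238610598
```

View pics/l1.png

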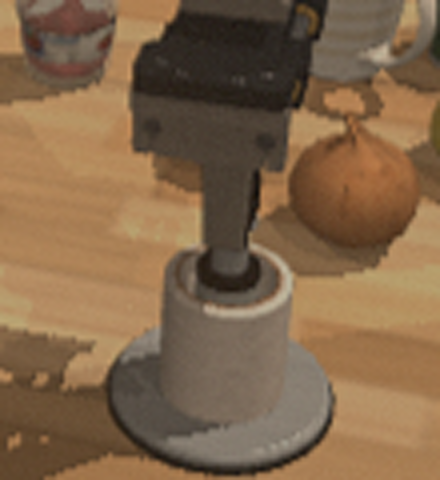

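The view shows the gripper at (215,200) holding, and the fixed black collar at (228,268) left below it. The force is small, as for a moving spindle, and the roll is still seated. I continue up towards the second stop.

play_rows --rot '[[0,0,0],[0,0,0],[0,0,0],[0,0,0],[0,0,0],[0,0,0],[0,0,0],[0,0,0],[0,0,0]]' --translation '[[0,0,0.5],[0,0,0.5],[0,0,0.5],[0,0,0.5],[0,0,0.5],[0,0,0.5],[0,0,0.3],[0,0,0],[0,0,0]]' --claw '[-0.6,-0.6,-0.6,-0.6,-0.6,-0.6,-0.6,-0.6,-0.6]'

```text
time_s: 15.15
tcp_pos: [0.5152, -0.1404, 0.1556]
eef_rot: [3.14, 0.001, 2.14]
force: [5.9, 2.0, -4.1]
opening: 0.026
finger_force: 39.8
```

play_rows --rot '[[0,0,0],[0,0,0],[0,0,0],[0,0,0]]' --translation '[[0,0,0.1],[0,0,0.1],[0,0,0.1],[0,0,0]]' --claw '[-0.6,-0.6,-0.6,-0.6]'

```text
time_s: 15.65
tcp_pos: [0.5152, -0.1404, 0.1578]
eef_rot: [3.14, 0.001, 2.14]
force: [8.0, 1.7, -12.2]
opening: 0.0262
finger_force: 39.8
```

Run:
```python
from h import *
np.set_printoptions(precision=4,suppress=True)
s=manip.snapshot("scene"); st=manip.sense(); print(st["tcp_pos"],st["force"],st["opening"])
a=s["image"][170:310,270:380]; cv2.imwrite("pics/l2.png",cv2.resize(a,None,fx=4,fy=4,interpolation=cv2.INTER_CUBIC))
```

```text
[ 0.5152 -0.1404  0.1579] [  8.7732   1.3996 -12.0328] 0.026069277229984106
```

View pics/l2.png

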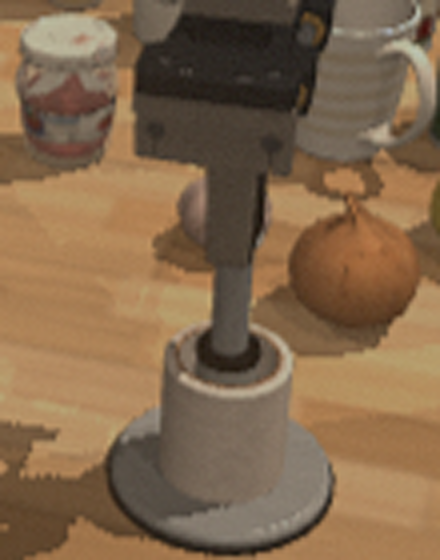

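The rod shows extended at (232,305), the head is in the jaws and the roll is seated at (228,425). The rise is 60 mm, with about 12 N against the end stop. I hand it in.

```bash
python3 -c "
from workcell import manip
print(manip.sense()['tcp_pos']); print(manip.sign_off())"
```

```text
[ 0.51516255 -0.14037013  0.15785108]
the job is handed in; nothing more can be done
None
```

The roll is seated flat on the base plate and released; the spindle is at its second stop (60 mm rise, about 12 N against it) with the gripper still holding the head and button in, the jar, garlic and onion were not touched, and the job is handed in at about 16 s, with no verdict shown.

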